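# Set a bench length stop four clicks out and hold it

### The job

The length stop on the bench still holds its old setting: press its release pedal all the way down to its stop so that the ratchet lever springs back home, then let the pedal come fully up again. Now swing the lever by its upright grip, clockwise seen from above, exactly four clicks out from home, and finish with the gripper still holding the grip there, so that the setting can be pinned. Leave the collar, the spanner and the steel slug alone.

Things in the scene. Friction and masses are not known exactly. Their poses are not given: they have to be found in the camera images.
- stop_base: The length stop: grey plate 250 x 270 x 12 mm fixed to the bench with ratchet wheel and lever (left), release pedal (right) and a sliding end stop at its far side. Position and yaw vary. Origin on the bench surface; at yaw 0, +x points away from the robot and +y left; the plate spans x -50 to +200 and y -145 to +125 mm.
- spindle (a point): Top centre of the lever's upright spindle, 63 mm above the bench; at x +20, y +50 mm in the frame of stop_base. The 102 mm toothed wheel (20 to 32 mm above the bench) and the lever arm (flat bar 18 mm wide, 40 to 50 mm above the bench) turn about this vertical axis.
- grip: Upright black rubber grip on the end of the lever arm, free to spin on its pin: 22 mm diameter, 65 mm tall, 50 to 115 mm above the bench, its axis 130 mm from the spindle axis. Origin: centre of its lower end. With the lever home it stands at x -93, y +115 mm in the frame of stop_base (150 degrees counter-clockwise from base +x, about the spindle). Can be pinched from above.
- lever (a joint): Angle of the ratchet lever, rad: 0 = home stop, grows clockwise seen from above (from home the grip moves left and away from the robot), end stop 1.60. One click every 0.2244 rad (29 mm at the grip). Four clicks from home: rests on the pawl near 0.886; the fifth drops in near 1.10. It starts one to three clicks out. A return spring (2 to 5 N at the grip) draws it back home.
- pedal (a joint): Angle of the release pedal, rad: 0 = fully up, 0.20 = down on its stop. Linked to the pawl: it also nods down by about 0.09 rad and jumps back up at every click of the lever. Pressed beyond about 0.11 the pawl is clear of the teeth and the lever springs home.
- pedal_pad (a point): Centre of the upper face of the pedal's dark steel pad, 60 (x) x 50 (y) mm, 61 mm above the bench when up; at x -85, y -90 mm in the frame of stop_base. The pedal is hinged at its far end, 170 mm beyond the pad; the pad goes down 34 mm to the stop, needing about 3 N to start and 9 N at the stop, and springs back up.
- collar: Bystander: loose plain steel collar, 76 mm outside, 48 mm inside, 30 mm high, lying flat to the left of the length stop. Origin: centre of its underside.
- spanner: Bystander: loose steel spanner, 170 mm long, lying flat on the right. Origin: centre of its underside, long axis x.
- slug: Bystander: loose dark steel round slug, 40 mm diameter, 60 mm tall, standing on the right. Origin: centre of its underside.
- pawl: Dark pawl, 50 mm long, right of the wheel. Origin: foot of its pivot. It keeps the lever from going back past the last click; only the pedal frees it. In each tooth the push needed at the grip climbs from about 4 N to 8 to 11 N, then suddenly falls as the pawl drops in (the click) and the lever snaps forward 5 mm. Left alone, the lever rests about 0.01 rad short of a whole number of pitches.

How it is judged:
By the outcome, as a careful person would: the job done as asked, in the order asked, and still so for the second after the job is handed in, while the arm keeps its last pose, push and grip.
It also fails if it takes over 58 s, if anything falls off the work surface, if the arm or the gripper's body presses on something with over 40 N, if the wrist force passes 120 N, or if a joint passes its speed limit or range.

### The arm

A 6-joint arm with a two-finger parallel gripper is mounted at the origin on the work surface. World frame = base frame: x ahead of the robot, y to its left, z up, the work surface at z = 0. Lengths are in m, angles in rad, forces in N, time in s.
With the tool pointing down it reaches from about 0.35 to 0.975 m from the base axis. Payload 7.1 kg.
Tool frame: the origin (TCP) lies on the centre line of the jaws, within the pads' length; the fingertips stand 17 mm ahead of it and the grasp point (between the pads) lies 2 mm behind it; y points along the fingers, z is the direction in which the jaws open and shut, and the axes are right-handed (so a half turn about y gives the same grasp; the last joint's range is limited). The gripper opens to 88 mm and grips with 3 to 60 N. Pads are 20 mm wide; open, the fingers measure 115 mm over their backs; the gripper's body (75 mm by 178 mm) begins 61 mm behind the grasp point.
Start: joints at [1.125, 0.423, 1.63, -0, 1.089, -0.019], TCP at [0.259, 0.569, 0.24] pointing down, gripper open.
Joint ranges: [-3, 3], [-0.9, 2.11], [0.09, 2.58], [-1.31, 4.45], [0.11, 2.69], [-2.54, 2.54]. Speed limits (rad/s): [2.39, 2.39, 3.01, 3.14, 3.14, 3.14].

### API

Orientations are given as [roll, pitch, yaw] about the fixed x, y, z axes, in that order (R = Rz(yaw) Ry(pitch) Rx(roll)).
In Python, from plant import * gives the robot as it stands.
- The arm moves only by the tool play_rows, never from a script. Its argument "targets" is text: rows parted by semicolons, each of 7 numbers parted by spaces: the shift along the tool's x, y, z in mm, then the turn, a rotation vector about the tool's x, y, z in degrees, then the finger opening in mm, from 0 to 87.8. In form: dx dy dz rx ry rz fingers; .... A call has 1 to 10 rows; each row shifts and turns the commanded pose from where the row before left it, along the tool's axes as they then stand; what a row does not reach is not made up. A row lasts 1/8 s, in which the tool goes at most 62.5 mm and 10.7 degrees, less where a joint would pass 70% of its speed; a pose out of reach is approached as far as the arm can. A call is refused whole if a number of a shift passes 62.5 or a number of a turn 10.7, either way. A call with a gripper value outside its range is refused whole. The fingers move at their own pace and stop on an object; "grip_force" is the grip in N (left out, the last holds). Time passes only in rows, so rows that do not move let the fingers close. It gives the time, the measured TCP pose, the force and the opening at its end, in the units of the state.
- get_state(): the state, without advancing time (a new reading comes with each control period).
- snapshot(name): name is "scene" or "top" or "wrist"; returns a dict with "image" (400x640x3 uint8, red, green, blue), "fx", "fy", "cx", "cy" (pixels), "dist_coeffs" ([k1, k2, p1, p2, k3] as OpenCV has them; the pictures are not rectified), "rvec" (rotation vector, rad) and "tvec" (3), from world to camera coordinates, as OpenCV has them. Camera axes: x right, y down, z forward; pixel columns grow to the right and rows downward; lengths in m; the calibration is good to about 2 mm. A picture is of the moment at which its call begins. There is no depth.
- close_job(): hands the job in, once; it reports no verdict.
The state is a dict: "time": time; "joint_pos": joint angles; "dq": joint speeds; "joint_efforts": joint torques, N m; "tcp_pos": TCP position; "eef_rot": TCP orientation; "ft_force": force on the tool from outside, world axes, zero at the start; "ft_torque": the same for the moment, N m; "grip_width": finger opening in m.
Only numpy, scipy, OpenCV 4.12 (cv2) and the standard library are available. Lean on these libraries where they do the work, as an engineer would, in place of code of your own. Each camera call takes 0.05 s, during which the arm holds its last target.

## Working session

There is one attempt and no reset: what is moved stays moved. The work goes in short steps, Python scripts to look and compute and a tool call to move; the robot and the scene stay as the last step left them, time stands still between calls to the robot, and variables do not carry over. Pictures are saved under pics/ and viewed, and the job is handed in when it is done.

Besides the shell and the picture viewer there is one more tool, called after ">>>" by a JSON object that holds its "method" and its "body", one argument or row to a line. play_rows: Moves the arm, as the interface text tells. Its arguments: {"type":"object","properties":{"targets":{"type":"string"},"grip_force":{"type":"number"}},"required":["targets"]}

```bash
ls; mkdir -p pics
python3 - <<'E'
from plant import *
import cv2
print(get_state())
for n in ["scene","top","wrist"]:
    s=snapshot(n); cv2.imwrite(f"pics/{n}0.png",s["image"][:,:,::-1])
    print(n,{k:v for k,v in s.items() if k!="image"})
E
```

```text
pics
{'time': 0.0, 'joint_pos': array([ 1.12499017e+00,  4.23856465e-01,  1.63069138e+00,  2.20347462e-06,
        1.08860298e+00, -1.90286922e-02]), 'dq': array([-0.00063937, -0.00175865,  0.00057707,  0.00054994, -0.00165594,
        0.00054729]), 'joint_efforts': array([-1.69558873e-03, -5.44622505e+01, -2.73667449e+01,  6.42376347e-02,
        2.27884634e-02, -1.01941773e-04]), 'tcp_pos': array([0.25847329, 0.56845976, 0.23889139]), 'eef_rot': array([-1.57235417e+00,  3.15983537e-05, -4.26778516e-01]), 'ft_force': array([0.17498521, 0.26834606, 0.89920952]), 'ft_torque': array([0.0010177 , 0.00449379, 0.00078263]), 'grip_width': 0.08765096948340582}
scene {'fx': 389.63885523138066, 'fy': 389.63885523138066, 'cx': 322.3898443516292, 'cy': 200.03810931026442, 'dist_coeffs': array([-0.06120426,  0.        ,  0.        ,  0.        ,  0.        ]), 'rvec': array([ 1.96365429,  1.40200669, -0.61384542]), 'tvec': array([-0.19600603, -0.2958748 ,  1.50764352])}
top {'fx': 390.51503186721584, 'fy': 390.51503186721584, 'cx': 317.59336410410805, 'cy': 192.67172574795538, 'dist_coeffs': array([-0.08995228,  0.        ,  0.        ,  0.        ,  0.        ]), 'rvec': array([ 2.19713423, -2.1379574 ,  0.13884596]), 'tvec': array([-0.01973451,  0.54721481,  1.15536539])}
wrist {'fx': 336.26050319587256, 'fy': 336.26050319587256, 'cx': 321.0417427458435, 'cy': 193.90622369448045, 'dist_coeffs': array([-0.05358519,  0.        ,  0.        ,  0.        ,  0.        ]), 'rvec': array([-2.42606013, -1.56119832, -0.22917189]), 'tvec': array([-0.62438007, -0.03429082,  0.39094027])}
```

View pics/top0.png

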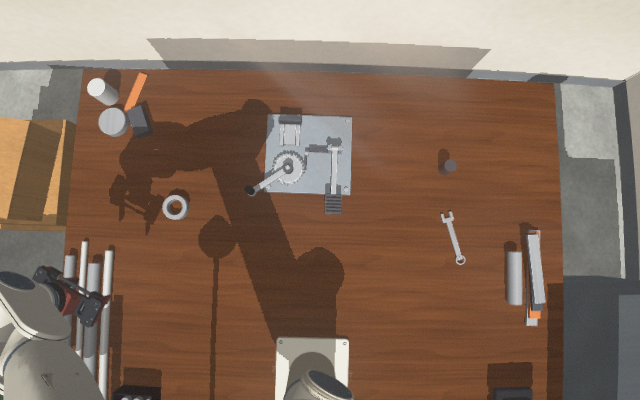

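View pics/scene0.png

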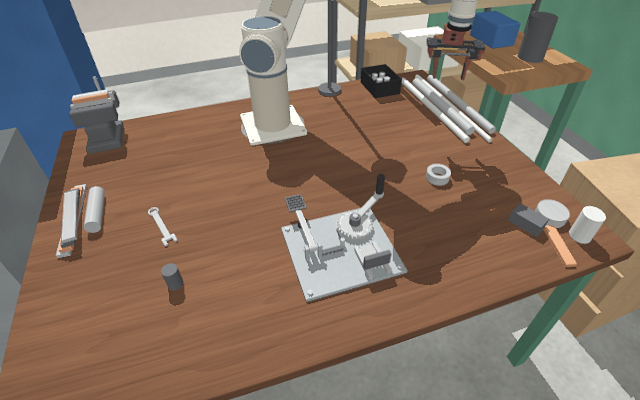

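View pics/wrist0.png

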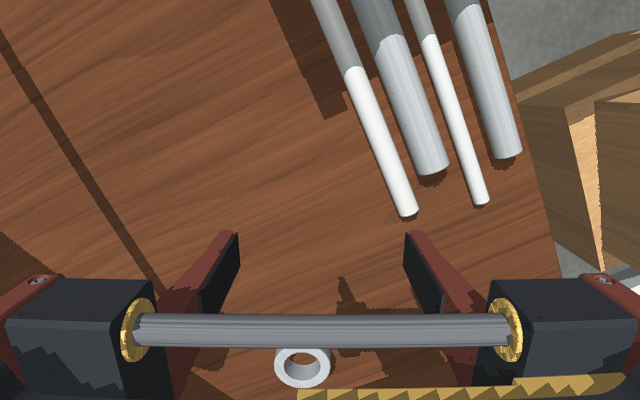

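Run:
```python
import cv2
a=cv2.imread("pics/top0.png")[95:225,230:370]; cv2.imwrite("pics/topc.png",cv2.resize(a,None,fx=4.5,fy=4.5,interpolation=cv2.INTER_CUBIC))
a=cv2.imread("pics/scene0.png")[160:310,260:430]; cv2.imwrite("pics/scc.png",cv2.resize(a,None,fx=4,fy=4,interpolation=cv2.INTER_CUBIC))
```

```text
(no output)
```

View pics/topc.png

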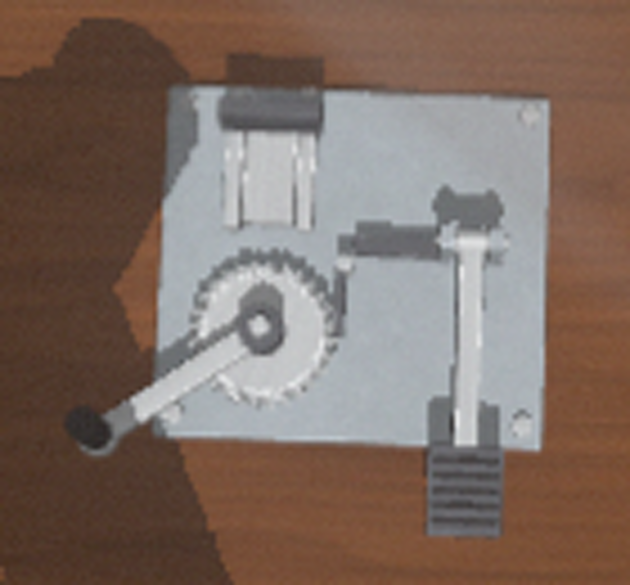

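View pics/scc.png

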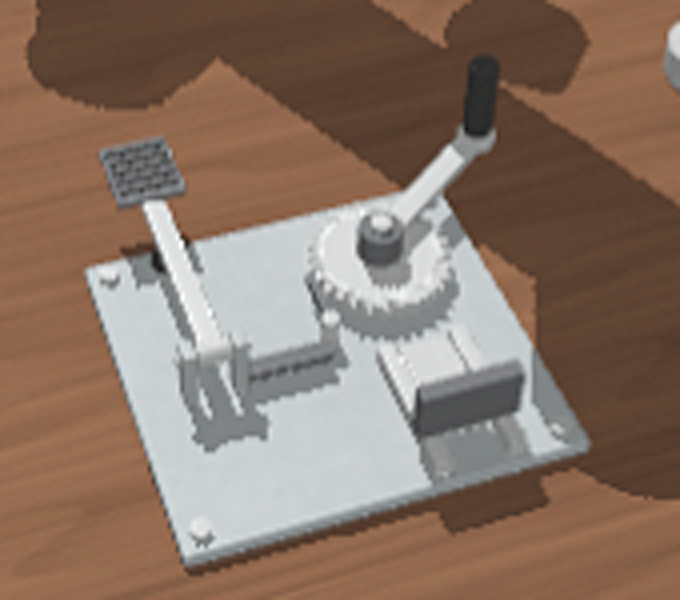

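```bash
cat > h.py <<'E'
import numpy as np,cv2
from scipy.optimize import least_squares
def proj(P,s):
    return cv2.projectPoints(np.float64(P).reshape(-1,3),s["rvec"],s["tvec"],np.array([[s["fx"],0,s["cx"]],[0,s["fy"],s["cy"]],[0,0,1]]),s["dist_coeffs"])[0].reshape(-1,2)
def B(P,p):
    c,s=np.cos(p[2]),np.sin(p[2]);P=np.float64(P)
    return np.c_[P[:,0]*c-P[:,1]*s+p[0],P[:,0]*s+P[:,1]*c+p[1],P[:,2]]
E
python3 - <<'E'
from h import *
from plant import *
t=snapshot("top");s=snapshot("scene")
P=np.array([[.2,.125,.012],[.2,-.145,.012],[-.05,-.145,.012],[-.05,.125,.012],[.02,.05,.063],[-.085,-.09,.061]])
ut=np.array([[168,87],[549,99],[541,450],[153,437],[260,327],[465,491]])/4.5+[230,95]-.4
us=np.array([[590,440],[185,560],[88,270],[437,195],[382,222],[142,171]])/4+[260,160]-.4
f=lambda p:np.r_[proj(B(P,p),t)-ut,proj(B(P,p),s)-us].ravel()
ft=lambda p:(proj(B(P,p),t)-ut).ravel()
fs=lambda p:(proj(B(P,p),s)-us).ravel()
for g in (f,ft,fs):
    r=least_squares(g,[.6,0,0],loss="soft_l1");print(r.x,np.round(r.fun.reshape(-1,2),1).tolist())
    if g is f:p=r.x
print("sp,pad",B(P[4:],p))
for th in 0,.2144,.439,.663,.886:
    a=np.radians(150)-th
    G=np.array([[.02+.13*np.cos(a),.05+.13*np.sin(a),z] for z in(.05,.115)])
    print(th,B(G,p)[0],proj(B(G,p),t).round(1).tolist(),((proj(B(G,p),t)-[230,95])*4.5).round().tolist(),((proj(B(G,p),s)-[260,160])*4).round().tolist())
E
```

```text
[ 0.5991532   0.03950032 -0.00566114] [[-0.2, -0.9], [0.0, -0.6], [0.1, -0.5], [-0.9, -0.6], [-0.6, -0.6], [-0.2, -0.4], [0.3, -0.0], [-0.4, -0.2], [-1.6, -0.7], [-0.4, -3.5], [-0.5, -0.6], [-0.5, -1.0]]
[ 0.59728587  0.03844692 -0.00348279] [[-0.1, -0.2], [0.2, -0.1], [0.5, -0.0], [-0.6, 0.1], [-0.3, 0.0], [0.2, 0.2]]
[ 0.60152318  0.040108   -0.00806372] [[0.9, 0.8], [-0.1, 0.5], [-1.1, -0.3], [0.1, -3.0], [0.0, -0.0], [-0.1, -0.6]]
sp,pad [[ 0.61943594  0.0893863   0.063     ]
 [ 0.51364506 -0.05001704  0.061     ]]
0 [0.50722241 0.1550226  0.05      ] [[263.8, 203.9], [260.9, 201.9]] [[152.0, 490.0], [139.0, 481.0]] [[402.0, 108.0], [408.0, 40.0]]
0.2144 [0.52375648 0.17739449 0.05      ] [[256.5, 198.2], [253.3, 195.8]] [[119.0, 464.0], [105.0, 454.0]] [[439.0, 115.0], [446.0, 47.0]]
0.439 [0.54576051 0.1964934  0.05      ] [[250.5, 190.7], [246.9, 187.9]] [[92.0, 431.0], [76.0, 418.0]] [[475.0, 129.0], [483.0, 60.0]]
0.663 [0.57139302 0.21018314 0.05      ] [[246.3, 182.1], [242.5, 178.8]] [[74.0, 392.0], [56.0, 377.0]] [[507.0, 147.0], [517.0, 78.0]]
0.886 [0.59929763 0.21781701 0.05      ] [[244.3, 172.9], [240.4, 169.1]] [[64.0, 350.0], [47.0, 333.0]] [[534.0, 170.0], [545.0, 101.0]]
```

>>> {"method": "play_rows", "body": {
  "targets": "0 0 0 0 10.2 0 10; 0 0 0 0 10.2 0 0; 0 0 0 0 10.2 0 0; 0 0 0 0 0 0 0",
  "grip_force": 20
}}

```text
time: 0.75
tcp_pos: [0.2587, 0.5689, 0.2396]
eef_rot: [-1.571, -0.0, -0.959]
ft_force: [0.5, 0.2, 0.1]
grip_width: 0.0514
```

```bash
cat > to.py <<'E'
import sys
from plant import *
import numpy as np
from scipy.spatial.transform import Rotation as R
s=get_state();r=R.from_euler('xyz',s['eef_rot'])
print("t",s['time'],"tcp",s['tcp_pos'].round(4),"rpy",np.degrees(s['eef_rot']).round(2),"F",s['ft_force'].round(2),"w",s['grip_width'],"q",s['joint_pos'].round(2))
for a in sys.argv[1:]:
    p=np.array(eval(a));print(a,"tool mm",(r.inv().apply(p-s['tcp_pos'])*1000).round(1))
E
python3 to.py "[.513,-.05,.15]"
```

```text
t 0.75 tcp [0.2587 0.5689 0.2396] rpy [-9.001e+01 -1.000e-02 -5.496e+01] F [0.45 0.2  0.08] w 0.05141981494735601 q [ 1.13  0.42  1.63 -0.    1.09  0.51]
[.513,-.05,.15] tool mm [ 652.7   89.7 -147.1]
```

>>> {"method": "play_rows", "body": {
  "targets": "30 0 -7 0 0 0 0; 50 0 -11 0 0 0 0; 55 0 -12 0 0 0 0; 55 0 -12 0 0 0 0; 55 0 -12 0 0 0 0; 55 0 -12 0 0 0 0; 55 0 -12 0 0 0 0; 55 0 -12 0 0 0 0; 55 0 -12 0 0 0 0; 55 0 -12 0 0 0 0"
}}

```text
time: 2.0
tcp_pos: [0.4637, 0.0756, 0.24]
eef_rot: [-1.57, -0.0, -0.956]
ft_force: [0.9, 0.3, 0.7]
grip_width: 0.0007
```

>>> {"method": "play_rows", "body": {
  "targets": "55 10 -12 0 0 0 0; 50 30 -11 0 0 0 0; 30 30 -10 0 0 0 0; 0 0 0 0 0 0 0;0 0 0 0 0 0 0"
}}

```text
time: 2.62
tcp_pos: [0.5133, -0.0517, 0.1701]
eef_rot: [-1.571, 0.0, -0.959]
ft_force: [-0.2, -0.1, -0.7]
grip_width: 0.0004
```

```bash
python3 to.py "[.513,-.05,.09]"
python3 - <<'E'
from plant import *
import cv2
for n in ["scene","wrist"]:
    s=snapshot(n); cv2.imwrite(f"pics/{n}1.png",s["image"][:,:,::-1])
a=cv2.imread("pics/scene1.png")[110:310,230:430]; cv2.imwrite("pics/scc1.png",cv2.resize(a,None,fx=3,fy=3,interpolation=cv2.INTER_CUBIC))
E
```

```text
t 2.625 tcp [ 0.5133 -0.0517  0.1701] rpy [-9.000e+01  2.000e-02 -5.496e+01] F [-0.2  -0.06 -0.7 ] w 0.00041420128404212543 q [-0.12  0.36  1.92  0.    0.86 -0.74]
[.513,-.05,.09] tool mm [-1.6 80.1  0.7]
```

View pics/scc1.png

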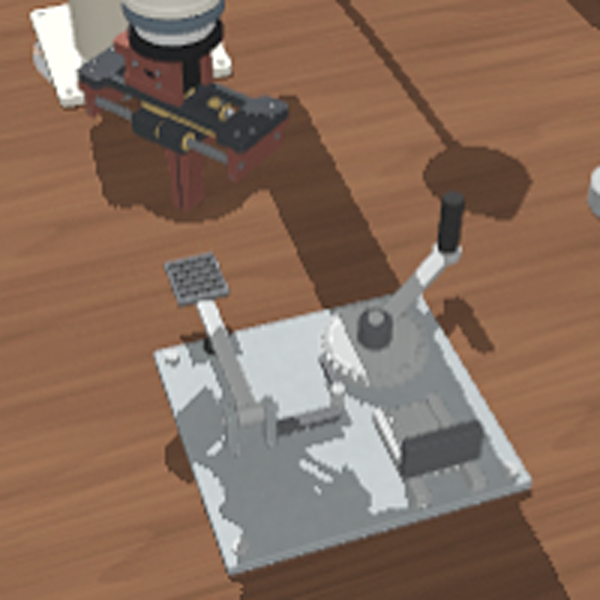

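View pics/wrist1.png

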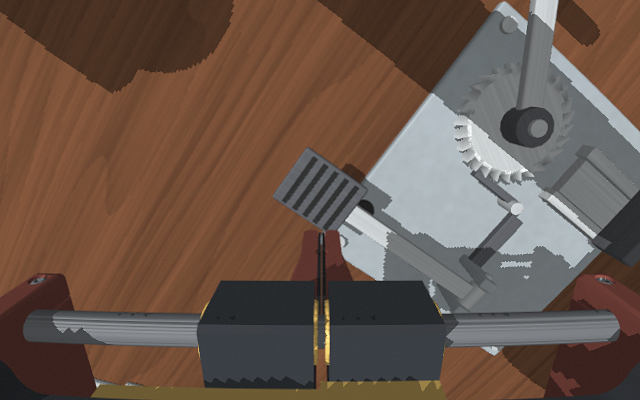

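>>> {"method": "play_rows", "body": {
  "targets": "-1 40 1 0 0 0 0; 0 35 0 0 0 0 0; 0 5 0 0 0 0 0; 0 5 0 0 0 0 0; 0 0 0 0 0 0 0"
}}

```text
time: 3.35
tcp_pos: [0.5144, -0.0506, 0.0857]
eef_rot: [-1.569, -0.001, -0.96]
ft_force: [-0.4, 0.7, -0.1]
grip_width: 0.0006
```

```bash
python3 to.py
python3 - <<'E'
from plant import *
from h import *
s=snapshot("scene"); cv2.imwrite(f"pics/scene2.png",s["image"][:,:,::-1])
a=s["image"][110:310,230:430,::-1]; cv2.imwrite("pics/scc2.png",cv2.resize(a,None,fx=3,fy=3,interpolation=cv2.INTER_CUBIC))
p=get_state()["tcp_pos"]-[0,0,.017]
print((proj(p,s)-[230,110])*3)
E
```

```text
t 3.35 tcp [ 0.5144 -0.0506  0.0857] rpy [-8.993e+01 -7.000e-02 -5.502e+01] F [-0.42  0.67 -0.08] w 0.0005588537643954867 q [-0.12  0.51  1.96 -0.    0.68 -0.73]
[[192.69947431 268.67763931]]
```

View pics/scc2.png

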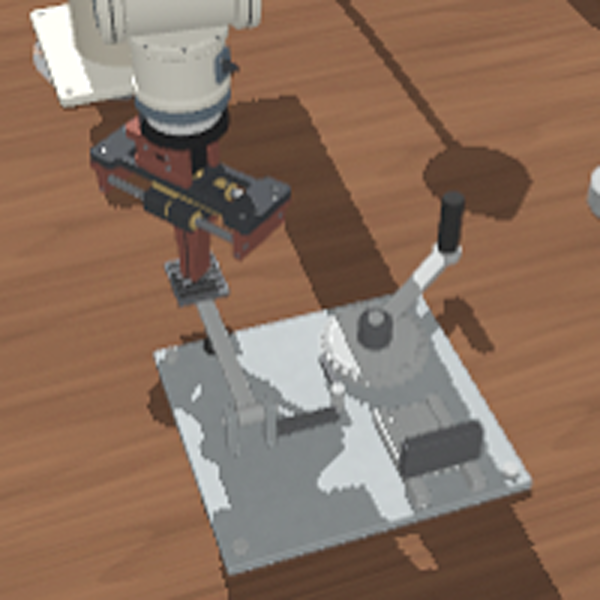

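Tip is centred over the pad (about (192,270) in the crop). Pressing now.

>>> {"method": "play_rows", "body": {
  "targets": "0 5 0 0 0 0 0; 0 5 0 0 0 0 0; 0 5 0 0 0 0 0; 0 5 0 0 0 0 0; 0 5 0 0 0 0 0; 0 5 0 0 0 0 0; 0 4 0 0 0 0 0; 0 4 0 0 0 0 0; 0 2 0 0 0 0 0; 0 0 0 0 0 0 0"
}}

```text
time: 4.65
tcp_pos: [0.5156, -0.0509, 0.0453]
eef_rot: [-1.568, -0.002, -0.961]
ft_force: [2.3, 1.0, 10.1]
grip_width: 0.0006
```

```bash
python3 to.py
```

```text
t 4.65 tcp [ 0.5156 -0.0509  0.0453] rpy [-89.84  -0.14 -55.06] F [ 2.26  1.05 10.11] w 0.0006321458057492166 q [-0.12  0.58  1.97  0.    0.59 -0.73]
```

Near the stop; press on until the force rises clearly above 9 N.

>>> {"method": "play_rows", "body": {
  "targets": "0 2 0 0 0 0 0; 0 2 0 0 0 0 0; 0 0 0 0 0 0 0"
}}

```text
time: 5.03
tcp_pos: [0.516, -0.0509, 0.0433]
eef_rot: [-1.567, -0.003, -0.961]
ft_force: [-4.5, 1.8, 35.4]
grip_width: 0.0001
```

>>> {"method": "play_rows", "body": {
  "targets": "0 2 0 0 0 0 0; 0 2 0 0 0 0 0; 0 0 0 0 0 0 0; 0 0 0 0 0 0 0"
}}

```text
time: 5.52
tcp_pos: [0.5163, -0.0509, 0.0414]
eef_rot: [-1.566, -0.004, -0.961]
ft_force: [-11.4, 2.6, 59.8]
grip_width: 0.0001
```

```bash
python3 to.py
python3 - <<'E'
from plant import *
from h import *
s=snapshot("scene")
a=s["image"][110:310,230:430,::-1]; cv2.imwrite("pics/scc3.png",cv2.resize(a,None,fx=3,fy=3,interpolation=cv2.INTER_CUBIC))
E
```

```text
t 5.525 tcp [ 0.5163 -0.0509  0.0414] rpy [-89.73  -0.23 -55.06] F [-11.39   2.58  59.77] w 0.00012067376214525735 q [-0.12  0.59  1.97  0.    0.58 -0.73]
```

View pics/scc3.png

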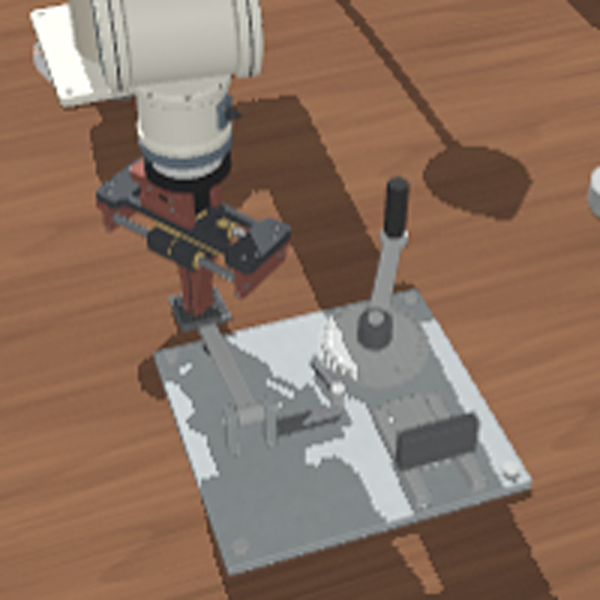

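Lever grip now at crop (391,231)–(396,180), as predicted for home; the force shows the pedal on its stop. Lift off.

>>> {"method": "play_rows", "body": {
  "targets": "0 -6 0 0 0 0 0; 0 -6 0 0 0 0 0; 0 -8 0 0 0 0 0; 0 -10 0 0 0 0 0; 0 -15 0 0 0 0 0; 0 -30 0 0 0 0 0; 0 -40 0 0 0 0 0; 0 -20 0 0 0 0 0; 0 0 0 0 0 0 0"
}}

```text
time: 6.7
tcp_pos: [0.5141, -0.0508, 0.1729]
eef_rot: [-1.569, -0.002, -0.961]
ft_force: [0.5, -0.1, -0.6]
grip_width: 0.0005
```

```bash
python3 to.py "[.5065,.155,.17]"
python3 - <<'E'
from plant import *
from h import *
t=snapshot("top");s=snapshot("scene")
for n,i in(("t",t["image"][110:230,220:360]),("s",s["image"][110:310,230:430])):
    cv2.imwrite(f"pics/{n}4.png",cv2.resize(i[:,:,::-1],None,fx=3 if n=="s" else 4,fy=3 if n=="s" else 4,interpolation=cv2.INTER_CUBIC))
E
```

```text
t 6.7 tcp [ 0.5141 -0.0508  0.1729] rpy [-89.9   -0.09 -55.06] F [ 0.51 -0.1  -0.64] w 0.0004907347537575162 q [-0.12  0.36  1.92  0.    0.86 -0.73]
[.5065,.155,.17] tool mm [-173.1    2.9  111.6]
```

View pics/s4.png

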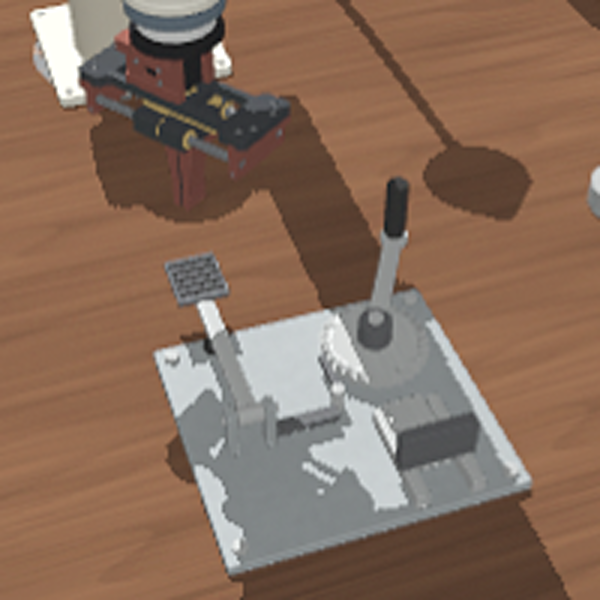

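View pics/t4.png

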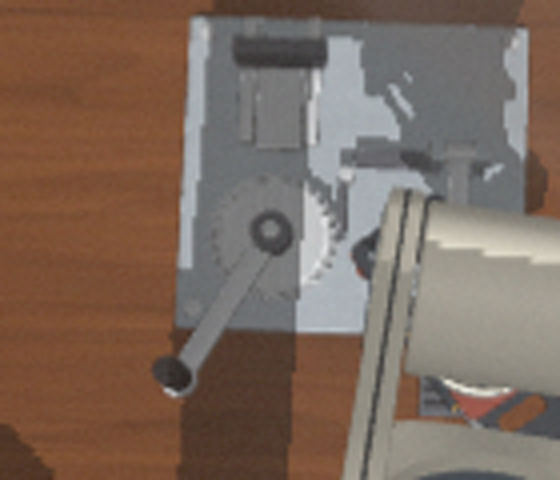

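>>> {"method": "play_rows", "body": {
  "targets": "-25 0 16 0 0 0 60; -50 0 32 0 0 0 60; -50 0 32 0 0 0 60; -35 0 22 0 0 0 60; -13 0 9 0 0 0 60; 0 0 0 0 0 0 60; 0 0 0 0 0 0 60"
}}

```text
time: 7.68
tcp_pos: [0.5053, 0.1534, 0.1712]
eef_rot: [-1.572, 0.0, -0.962]
ft_force: [-0.9, -0.3, -1.0]
grip_width: 0.0598
```

```bash
python3 to.py "[.5065,.155,.09]"
python3 - <<'E'
from plant import *
from h import *
s=snapshot("wrist");cv2.imwrite("pics/w5.png",s["image"][:,:,::-1])
print(proj([[.5065,.155,.05],[.5065,.155,.115]],s))
E
```

```text
t 7.675 tcp [0.5053 0.1534 0.1712] rpy [-9.007e+01  1.000e-02 -5.510e+01] F [-0.88 -0.31 -1.01] w 0.05979762210961095 q [ 0.27  0.38  1.89 -0.    0.87 -0.34]
[.5065,.155,.09] tool mm [-0.6 81.2  2. ]
[[323.50407011 192.92438351]
 [324.00124207 222.09748999]]
```

View pics/w5.png

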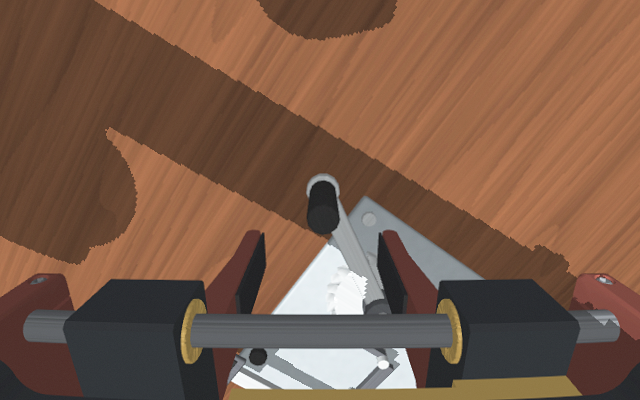

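>>> {"method": "play_rows", "body": {
  "targets": "-2 30 1 0 0 0 60; -1 35 1 0 0 0 60; 0 18 0 0 0 0 60; 0 0 0 0 0 0 40; 0 0 0 0 0 0 20; 0 0 0 0 0 0 10; 0 0 0 0 0 0 10;0 0 0 0 0 0 10",
  "grip_force": 40
}}

```text
time: 8.72
tcp_pos: [0.5049, 0.158, 0.0893]
eef_rot: [-1.572, 0.0, -0.961]
ft_force: [-3.1, -2.5, 7.0]
grip_width: 0.0216
```

```bash
python3 to.py
python3 - <<'E'
from plant import *
from h import *
s=snapshot("wrist");cv2.imwrite("pics/w6.png",s["image"][:,:,::-1])
s=snapshot("scene")
cv2.imwrite("pics/s6.png",cv2.resize(s["image"][110:310,230:430,::-1],None,fx=3,fy=3,interpolation=cv2.INTER_CUBIC))
E
```

```text
t 8.725 tcp [0.5049 0.158  0.0893] rpy [-9.005e+01  1.000e-02 -5.504e+01] F [-3.08 -2.51  7.02] w 0.02160047047645808 q [ 0.28  0.51  1.93 -0.    0.7  -0.33]
```

View pics/w6.png

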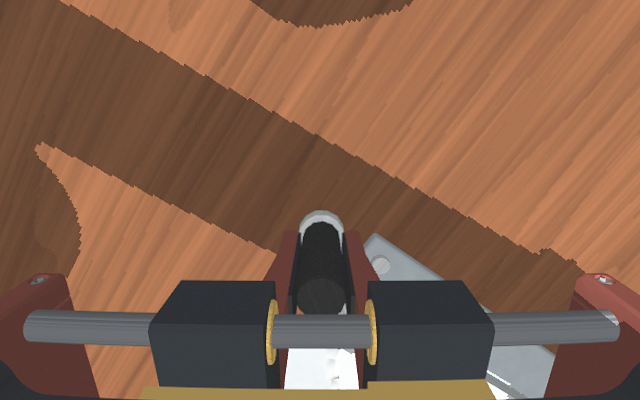

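View pics/s6.png

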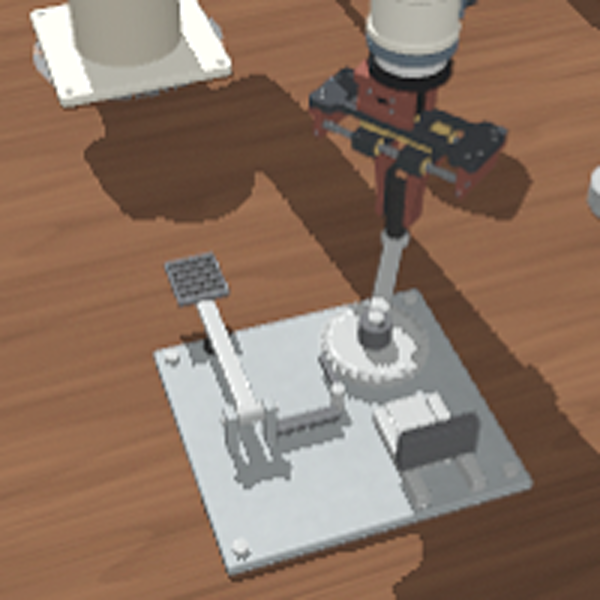

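Run:
```python
import numpy as np
from scipy.spatial.transform import Rotation as R
r=R.from_euler('xyz',[-np.pi/2,0,-.961])
a0=np.radians(149.7)
g=lambda t:np.array([.13*np.cos(a0-t),.13*np.sin(a0-t),0])
ths=np.arange(0,1.0,.05)
for t0,t in zip(ths,ths[1:]): print(round(t,3),(r.inv().apply(g(t)-g(t0))*1000).round(1),(g(t)-g(0)+[.5049,.158,0]).round(4))
```

```text
0.05 [-2.6  0.   6. ] [0.5083 0.1635 0.    ]
0.1 [-2.3  0.   6.1] [0.512  0.1689 0.    ]
0.15 [-2.   0.   6.2] [0.516 0.174 0.   ]
0.2 [-1.7  0.   6.3] [0.5202 0.179  0.    ]
0.25 [-1.3  0.   6.4] [0.5246 0.1837 0.    ]
0.3 [-1.   0.   6.4] [0.5293 0.1882 0.    ]
0.35 [-0.7  0.   6.5] [0.5342 0.1925 0.    ]
0.4 [-0.4  0.   6.5] [0.5393 0.1965 0.    ]
0.45 [-0.   0.   6.5] [0.5446 0.2003 0.    ]
0.5 [0.3 0.  6.5] [0.5501 0.2038 0.    ]
0.55 [0.6 0.  6.5] [0.5557 0.207  0.    ]
0.6 [0.9 0.  6.4] [0.5615 0.2099 0.    ]
0.65 [1.2 0.  6.4] [0.5675 0.2126 0.    ]
0.7 [1.6 0.  6.3] [0.5735 0.2149 0.    ]
0.75 [1.9 0.  6.2] [0.5797 0.2169 0.    ]
0.8 [2.2 0.  6.1] [0.586  0.2186 0.    ]
0.85 [2.5 0.  6. ] [0.5923 0.22   0.    ]
0.9 [2.8 0.  5.9] [0.5987 0.2211 0.    ]
0.95 [3.1 0.  5.7] [0.6052 0.2219 0.    ]
```

>>> {"method": "play_rows", "body": {
  "targets": "-2.6 0 6 0 0 0 10; -2.3 0 6.1 0 0 0 10; -2 0 6.2 0 0 0 10; -1.7 0 6.3 0 0 0 10; -1.3 0 6.4 0 0 0 10; 0 0 0 0 0 0 10"
}}

```text
time: 9.57
tcp_pos: [0.5254, 0.184, 0.0893]
eef_rot: [-1.571, -0.0, -0.96]
ft_force: [-1.7, -3.5, 6.5]
grip_width: 0.0215
```

```bash
cat > look.py <<'E'
import sys
from plant import *
from h import *
st=get_state();C=np.array([.6188,.0893]);off=np.array([.5049,.158])-C-.13*np.array([np.cos(np.radians(149.7)),np.sin(np.radians(149.7))])
v=st['tcp_pos'][:2]-off-C
print("t",st['time'],"th",np.radians(149.7)-np.arctan2(v[1],v[0]),"r",np.hypot(*v),st['tcp_pos'].round(4),"F",st['ft_force'].round(1),st['grip_width'].round(4))
s=snapshot("scene")
cv2.imwrite(f"pics/s{sys.argv[1]}.png",cv2.resize(s["image"][160:310,260:460,::-1],None,fx=4,fy=4,interpolation=cv2.INTER_CUBIC))
E
python3 look.py 7
```

```text
Traceback (most recent call last):
  File "look.py", line 6, in <module>
    print("t",st['time'],"th",np.radians(149.7)-np.arctan2(v[1],v[0]),"r",np.hypot(*v),st['tcp_pos'].round(4),"F",st['ft_force'].round(1),st['grip_width'].round(4))
                                                                                                                                          ^^^^^^^^^^^^^^^^^^^^^^
AttributeError: 'float' object has no attribute 'round'
```

```bash
sed -i "s/,st\['grip_width'\].round(4)//" look.py; python3 look.py 7
```

```text
t 9.575 th 0.25550018341119873 r 0.1296459698055415 [0.5254 0.184  0.0893] F [-1.7 -3.5  6.5]
```

View pics/s7.png

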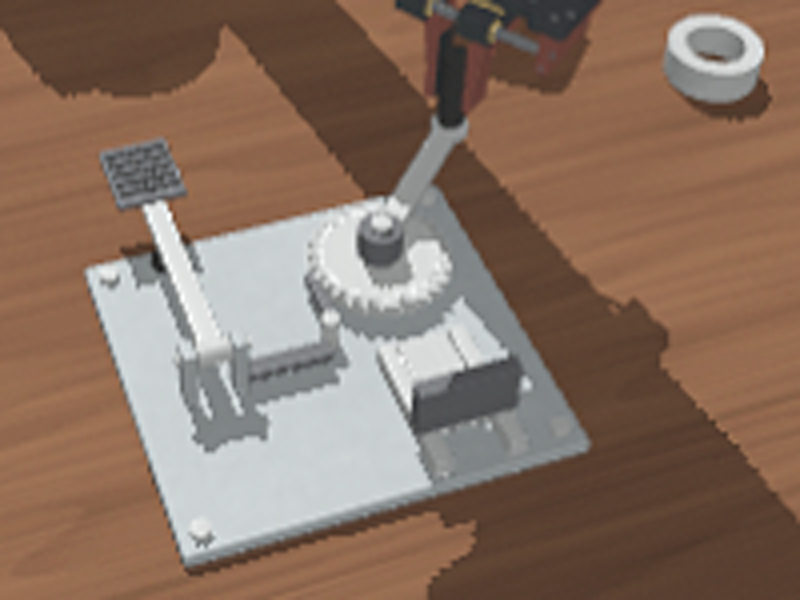

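Grip follows, one click past, forces low. Continue.

>>> {"method": "play_rows", "body": {
  "targets": "-1 0 6.4 0 0 0 10; -0.7 0 6.5 0 0 0 10; -0.4 0 6.5 0 0 0 10; 0 0 6.5 0 0 0 10; 0.3 0 6.5 0 0 0 10; 0.6 0 6.5 0 0 0 10; 0 0 0 0 0 0 10"
}}

```text
time: 10.5
tcp_pos: [0.5557, 0.2063, 0.0892]
eef_rot: [-1.573, -0.001, -0.96]
ft_force: [-3.1, -7.1, 8.6]
grip_width: 0.0216
```

```bash
python3 look.py 8
```

```text
t 10.5 th 0.5474676200269575 r 0.12936990870515513 [0.5557 0.2063 0.0892] F [-3.1 -7.1  8.6]
```

>>> {"method": "play_rows", "body": {
  "targets": "0.9 0 6.4 0 0 0 10; 1.2 0 6.4 0 0 0 10; 1.6 0 6.3 0 0 0 10; 1 0 3.1 0 0 0 10; 0 0 0 0 0 0 10"
}}

```text
time: 11.18
tcp_pos: [0.5764, 0.215, 0.0892]
eef_rot: [-1.574, -0.001, -0.96]
ft_force: [-5.2, -7.5, 9.2]
grip_width: 0.0214
```

```bash
python3 look.py 9
```

```text
t 11.175 th 0.721039672016941 r 0.12913583397910058 [0.5764 0.215  0.0892] F [-5.2 -7.5  9.2]
```

View pics/s9.png

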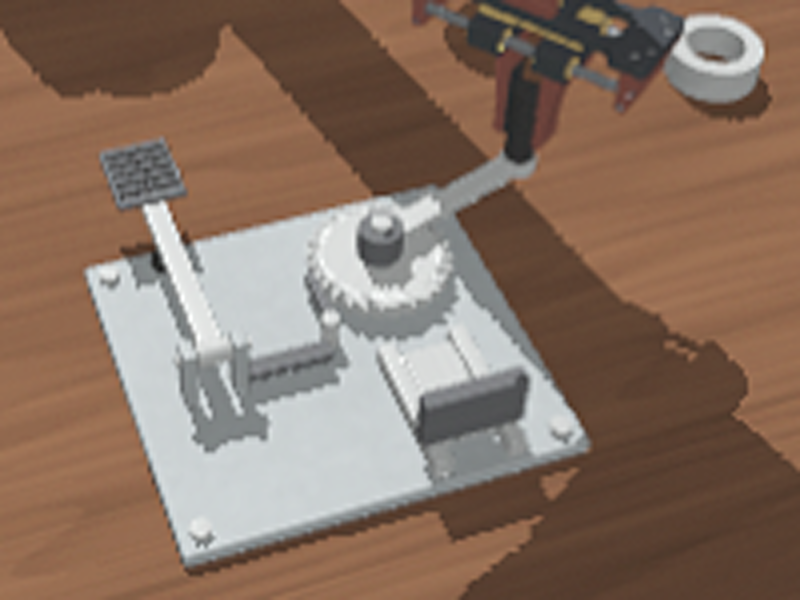

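>>> {"method": "play_rows", "body": {
  "targets": "2 0 6.2 0 0 0 10; 2.2 0 6.1 0 0 0 10; 0 0 0 0 0 0 10"
}}

```text
time: 11.6
tcp_pos: [0.588, 0.2182, 0.0892]
eef_rot: [-1.576, -0.0, -0.96]
ft_force: [-6.9, -7.9, 10.3]
grip_width: 0.0217
```

```bash
python3 look.py 10
```

```text
t 11.6 th 0.8142579169789339 r 0.12914508901001437 [0.588  0.2182 0.0892] F [-6.9 -7.9 10.3]
```

>>> {"method": "play_rows", "body": {
  "targets": "1.2 0 3 0 0 0 10; 0 0 0 0 0 0 10"
}}

```text
time: 11.9
tcp_pos: [0.5928, 0.2192, 0.0893]
eef_rot: [-1.572, -0.002, -0.96]
ft_force: [3.4, -8.7, 1.0]
grip_width: 0.0213
```

```bash
python3 look.py 11
```

```text
t 11.9 th 0.8524756165413292 r 0.1290840627280841 [0.5928 0.2192 0.0893] F [ 3.4 -8.7  1. ]
```

>>> {"method": "play_rows", "body": {
  "targets": "1.3 0 3 0 0 0 10; 0 0 0 0 0 0 10"
}}

```text
time: 12.2
tcp_pos: [0.5961, 0.2197, 0.0892]
eef_rot: [-1.572, -0.001, -0.96]
ft_force: [-1.5, -9.3, 6.8]
grip_width: 0.021
```

```bash
python3 look.py 12
```

```text
t 12.2 th 0.8783844753010805 r 0.12902709638519444 [0.5961 0.2197 0.0892] F [-1.5 -9.3  6.8]
```

View pics/s12.png

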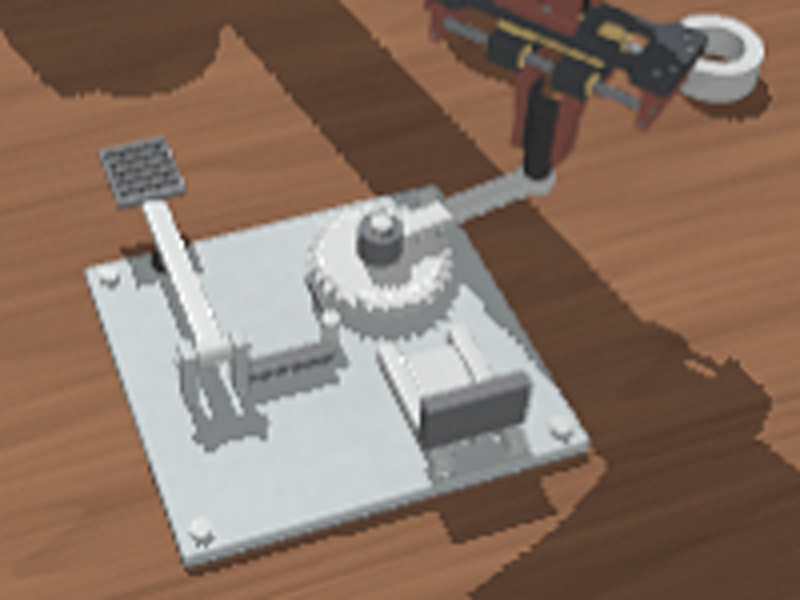

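View pics/s11.png

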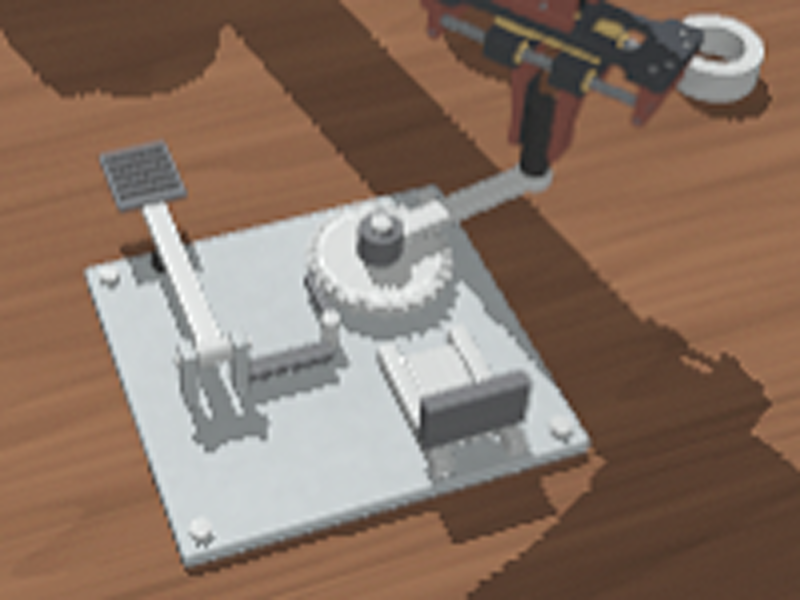

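>>> {"method": "play_rows", "body": {
  "targets": "0.9 0 2.6 0 0 0 10; 0 0 0 0 0 0 10; 0 0 0 0 0 0 10"
}}

```text
time: 12.62
tcp_pos: [0.5982, 0.2201, 0.0892]
eef_rot: [-1.574, -0.001, -0.96]
ft_force: [-3.1, -10.5, 7.1]
grip_width: 0.0215
```

```bash
python3 look.py 13
```

```text
t 12.625 th 0.8947118827229539 r 0.12906472485394754 [0.5982 0.2201 0.0892] F [ -3.1 -10.5   7.1]
```

>>> {"method": "play_rows", "body": {
  "targets": "-0.8 0 -1.3 0 0 0 10; 0 0 0 0 0 0 10; 0 0 0 0 0 0 10"
}}

```text
time: 13.05
tcp_pos: [0.5969, 0.2199, 0.0892]
eef_rot: [-1.573, -0.002, -0.96]
ft_force: [-1.8, -10.6, 7.8]
grip_width: 0.0214
```

```bash
python3 look.py 14
```

```text
t 13.05 th 0.884479397509367 r 0.12912157873450847 [0.5969 0.2199 0.0892] F [ -1.8 -10.6   7.8]
```

>>> {"method": "play_rows", "body": {
  "targets": "-0.8 0 -1.3 0 0 0 10; 0 0 0 0 0 0 10; 0 0 0 0 0 0 10"
}}

```text
time: 13.48
tcp_pos: [0.5958, 0.2198, 0.0892]
eef_rot: [-1.573, -0.002, -0.96]
ft_force: [-1.1, -11.4, 6.9]
grip_width: 0.0214
```

```bash
python3 look.py 15
```

```text
t 13.475 th 0.8760719336588445 r 0.12911928420001023 [0.5958 0.2198 0.0892] F [ -1.1 -11.4   6.9]
```

>>> {"method": "play_rows", "body": {
  "targets": "-0.8 0 -1.3 0 0 0 10; 0 0 0 0 0 0 10; 0 0 0 0 0 0 10"
}}

```text
time: 13.9
tcp_pos: [0.595, 0.2197, 0.0893]
eef_rot: [-1.571, -0.003, -0.96]
ft_force: [1.5, -12.2, 4.6]
grip_width: 0.0213
```

```bash
python3 look.py 16
```

```text
t 13.9 th 0.8698096691378829 r 0.12915187918517781 [0.595  0.2197 0.0893] F [  1.5 -12.2   4.6]
```

>>> {"method": "play_rows", "body": {
  "targets": "-0.8 0 -1.2 0 0 0 10; 0 0 0 0 0 0 10; 0 0 0 0 0 0 10"
}}

```text
time: 14.32
tcp_pos: [0.5943, 0.2196, 0.0893]
eef_rot: [-1.57, -0.004, -0.96]
ft_force: [4.8, -12.7, 3.0]
grip_width: 0.0216
```

```bash
python3 look.py 17
```

```text
t 14.325 th 0.8639542803536437 r 0.1291978013588395 [0.5943 0.2196 0.0893] F [  4.8 -12.7   3. ]
```

View pics/s17.png

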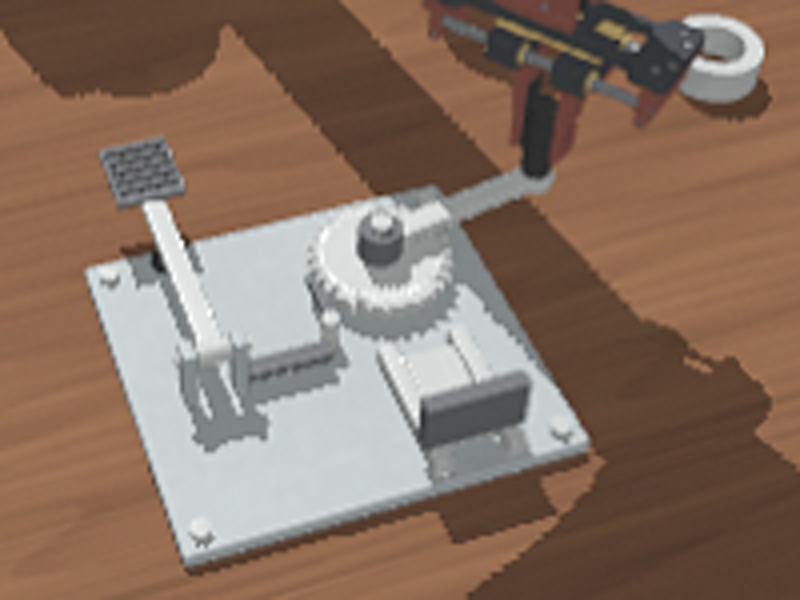

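>>> {"method": "play_rows", "body": {
  "targets": "1.7 0 0.7 0 0 0 10; 0 0 0 0 0 0 10; 0 0 0 0 0 0 10; 0 0 0 0 0 0 10"
}}

```text
time: 14.88
tcp_pos: [0.595, 0.2195, 0.0893]
eef_rot: [-1.571, -0.002, -0.96]
ft_force: [0.9, -7.6, 3.5]
grip_width: 0.0212
```

```bash
python3 look.py 18
python3 - <<'E'
from plant import *
import cv2
s=snapshot("top");cv2.imwrite("pics/t18.png",s["image"][:,:,::-1])
s=snapshot("wrist");cv2.imwrite("pics/w18.png",s["image"][:,:,::-1])
E
```

```text
t 14.875 th 0.8697998987848501 r 0.12899465610345298 [0.595  0.2195 0.0893] F [ 0.9 -7.6  3.5]
```

View pics/t18.png

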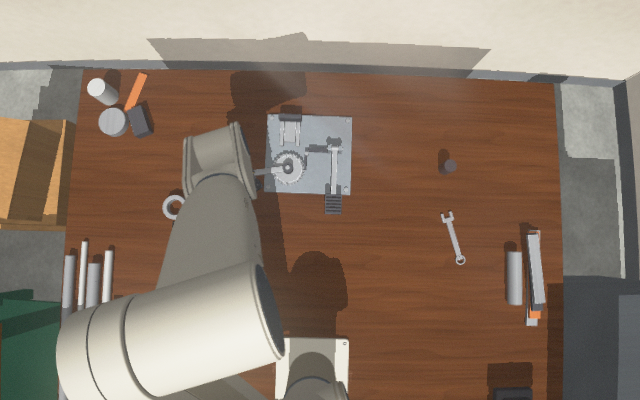

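View pics/s18.png

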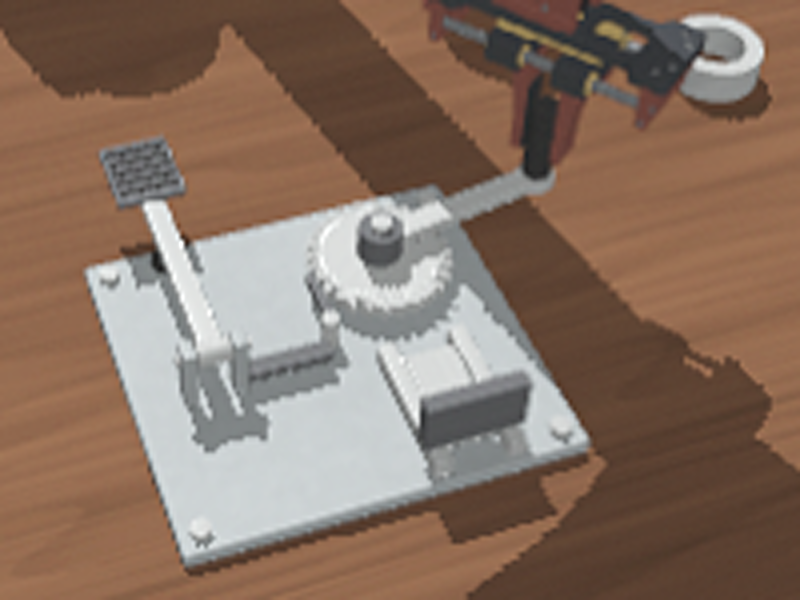

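View pics/w18.png

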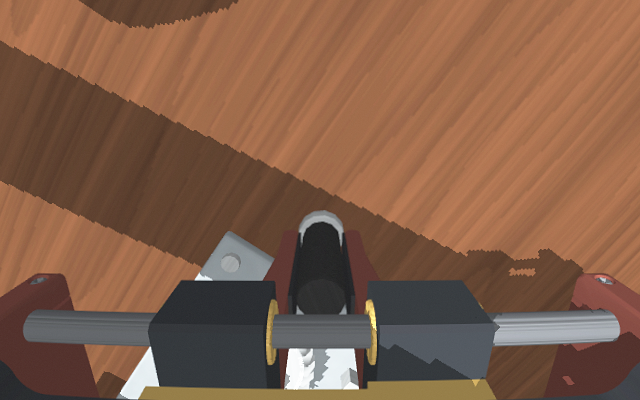

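```bash
python3 -c "
from plant import *
print(close_job())"
```

```text
the job is handed in; nothing more can be done
None
```

The length stop is reset and set to four clicks. The job was handed in at about 15 s with the gripper still holding the grip.

- **Pedal:** I pressed it with the closed fingertips. The force rose to 60 N with almost no further travel, so it was on its stop. The camera then showed the lever at home. After I lifted off, the pad was fully up again.
- **Lever:** I pinched the grip at home with 40 N and swung it clockwise. I did not see every click. I saw the fourth as a force reversal and a small dip of the pedal pad. Going by angle, the first three had been passed.
- **Last checks:**
  - Backing off gently, the pawl held: the push reversed and stiffened.
  - I then eased forward to nearly no push along the swing; about 8 N of sideways pull remained.
  - The pedal is fully up, the grip is held at 21 mm opening, and the top view shows the collar, spanner and slug where they started.
- **Small disagreement:** my angle reads 0.870 rad where about 0.886 was expected. That is within the 1–2 mm spindle position error and well away from both the third click (about 0.66) and the fifth (about 1.10).

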